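# Hold a sight glass by its ground edges in the inspection beam

## Robot

A 6-joint arm with a two-finger parallel gripper is mounted at the origin on a cart in front of the work surface, level with it; the furniture and walls round the work are solid. World frame = base frame: x ahead of the robot, y to its left, z up, the work surface at z = 0. Lengths are in m, angles in rad, forces in N, time in s.
With the tool pointing down it reaches from about 0.375 to 0.9 m from the base axis. Payload 3.1 kg.
Tool frame: the origin (TCP) lies midway between the tips of the shut fingers; the grasp point (between the pads) lies manip.grip_depth behind it (manip.grip_depth is the distance from the TCP to the grasp point, in m); z points along the fingers, y is the direction in which the jaws open and shut (so a half turn about z gives the same grasp; the last joint's range is limited). The gripper opens to 85 mm and grips with 20 to 120 N. Pads are 22 mm wide; open, the fingers measure 114 mm over their backs; the gripper's body (76 mm by 85 mm) begins 54 mm behind the grasp point. The pads swing forward as they close: fully open they stand 13 mm farther back than shut.
Start: joints at [-1.347, 0.527, 1.433, -0, 1.181, -0.178], TCP at [0.245, -0.575, 0.231] pointing down, gripper open.
Joint ranges: [-3.08, 3.08], [-0.75, 2.2], [0.22, 2.44], [-1.43, 4.57], [0, 2.65], [-2.85, 2.85]. Speed limits (rad/s): [2.79, 2.79, 3.14, 3.14, 3.14, 3.14].

## Interface

Orientations are given as a unit quaternion [x, y, z, w].
In Python, from station import manip, vision gives the robot as it stands.
- The arm moves only by the shell command python3 -m crank 'ROWS' [FORCE]. ROWS is JSON, a list of rows, each an object with "grip": the closure, from 0 (fully open) to 1 (shut); "offset": the shift along the tool's x, y, z in mm, a list of three; "angular": the turn, a rotation vector about the tool's x, y, z in degrees, a list of three. A call has 1 to 10 rows; each row is the pose to reach, as a shift and turn from the pose commanded when the call began, along the tool's axes at that moment; what a row does not reach only later rows make up. A row lasts 1/10 s, in which the tool goes at most 50 mm and 8.59 degrees, less where a joint would pass 70% of its speed; a pose out of reach is approached as far as the arm can. A call with a gripper value outside its range is refused whole. The fingers move at their own pace and stop on an object; FORCE is the grip in N (left out, the last holds). Time passes only in rows, so rows that repeat a pose let the fingers close. It gives the time, the measured TCP pose, the force and the opening at its end, in the units of the state.
- manip.sense(): the state, without advancing time (a new reading comes with each control period).
- vision.snapshot(name): name is "scene" or "top" or "wrist"; returns a dict with "pixels" (420x560x3 uint8, red, green, blue), "intrinsics" (3x3 intrinsics, pixels), "R" (3x3) and "t" (3): a world point X has camera coordinates R X + t. Camera axes: x right, y down, z forward; pixel columns grow to the right and rows downward; lengths in m; the calibration is good to about 2 mm. The wrist camera is an equidistant fisheye: a pixel r from the principal point sees the ray r / f radians off the axis. A picture is of the moment at which its call begins. There is no depth.
- manip.sign_off(): hands the job in, once; it reports no verdict.
The state is a dict: "t": time; "q": joint angles; "qd": joint speeds; "tau": joint torques, N m; "tcp_pos": TCP position; "tool_rot": TCP orientation; "force": force on the tool from outside, world axes, zero at the start; "ft_torque": the same for the moment, N m; "finger_gap": opening from 0.0 (shut) to 1.0 (fully open).
Only numpy, scipy, OpenCV 4.12 (cv2) and the standard library are available. Lean on these libraries where they do the work, as an engineer would, in place of code of your own. Each camera call takes 0.05 s, during which the arm holds its last target.

## Task

Check the compressor's tall sight glass for cracks: first slide the lamp along its rail until the white line on its saddle stands at the index mark nearer the screen. Then draw the taller of the two glasses straight up out of the wooden rack, gripping it only by its two narrow frosted edges and never on the polished faces, and hold it still and upright in the light, midway between lamp and screen, a polished face square to the beam and the beam passing through the clear lower part of the glass. Finish while still holding it there, touching nothing with it; leave the short glass and the other loose things alone.

Things in the scene. Friction and masses are not known exactly. Their poses are not given: they have to be found in the camera images.
- stand: Inspection bed, fixed to the bench: an aluminium rail 40 mm wide on two black cross feet, rail top 32 mm above the bench. Origin on the bench under the rail's middle line; y axis along the rail and the light beam, from the screen towards the lamp; z up. Rail ends at y = -145 and +200 mm. Beam axis over the middle line, 100 mm above the bench.
- screen (a point): Middle of the face of the pale ground-glass screen, on the beam axis at the bed's y = -110 mm; black frame 94 mm wide, 86 mm high, top 143 mm above the bench. Fixed to the bed.
- lamp (a joint): Travel of the lamp's saddle along the rail in m: 0 = parked at the mark far from the screen, growing as it nears the screen; stops at 0 and 0.14. At the index mark nearer the screen (working place) it reads 0.090. Stays where it is left; about 2 N of friction.
- lamp_head (a point): Centre of the lamp's round barrel (lying along the rail, 42 mm thick, fins 45 mm, may be gripped from above across it), on the beam axis, 100 mm above the bench. Barrel ends 34 mm behind; black bezel 47 mm thick from 18 to 35 mm in front (towards the screen). Below it an 18 mm post on a saddle 58 mm wide, 50 mm long, top 48 mm above the bench. Axes as the bed's.
- lamp_index (a point): White index line at the middle of the saddle's near side (bed's -x side), 30 mm above the bench, straight under the lamp's post (same place along the rail as lamp_head).
- work_mark (a point): The pointed steel tab riveted to the rail's near side, with a dark line across the rail's top, that is nearer the screen (the other such mark is the parking place): where the lamp_index must come. Axes as the bed's, y along the rail.
- light_path (a point): Point on the beam axis midway between the screen and the lamp's face once the lamp is at its working mark (67 mm to either), 100 mm above the bench. Axes as the bed's: y along the beam.
- rack: Wooden block, 74 x 116 x 34 mm, fixed to the bench, with two slots 24 mm deep (37.5 x 20.5 mm) whose middles lie 30 mm either side of its origin along its y axis. Origin under its middle on the bench; z up.
- glass: The tall flat sight glass: 34 mm wide (x axis), 17 mm thick (y), 125 mm high (z), upright in one of the rack's slots (slot floor 10 mm above the bench), about 0.16 kg. Origin in the middle of its lower end. The narrow edges at x = +17 and -17 mm are ground white (frosted): the only places to grip. The broad faces at y = +8.5 and -8.5 mm are clear and polished.
- glass_face_a: The polished broad face on the tall glass's +y side, 27 mm wide, 119 mm high. Its origin is that of the glass.
- glass_face_b: The polished broad face on the tall glass's -y side, alike. Its origin is that of the glass.
- glass_grip (a point): Good place to grip the tall glass from above: on its middle line, 112 mm above its lower end (13 mm below its top), fingers closing along the glass's x axis on the frosted edges.
- glass_window (a point): Middle of the clear lower part of the tall glass, 42 mm above its lower end, in the middle of its width and thickness: the point that must come to light_path.
- short_glass: The shorter sight glass, 34 x 17 x 85 mm, in the rack's other slot; stays there.
- oil_bottle: Small white oil bottle with a red spout, 37 x 53 x 146 mm, loose; origin under its middle. Leave alone.
- coupler_a: Grey air coupler with a brass tail, 26 x 88 x 26 mm, lying loose; leave alone.
- spanner_a: Flat double-ended spanner, 23 x 135 x 4 mm, lying loose; leave alone.
Things that resemble listed ones, but are neither listed nor needed, are in the scene too. What is shaped like the glass but green or red is not meant.

How it is judged:
On the way, in this order (a step that is already met when the one before it is completed fails the run):
1. the lamp's white line stands at the working mark (within 6 mm), the tall glass still in its slot (y of lamp_index in the frame of work_mark between -0.006 and 0.006 m and distance of glass from where it was at the start of the episode below 0.01 m), for 0.2 s.
2. the tall glass is drawn up clear of the rack, held by the fingers and upright (height (world z) of glass above 0.036 m and angle between glass's own z axis and vertical below 0.15 rad and contact force between the fingers and glass above 1 N and contact force between glass and stand below 0.05 N and contact force between glass and rack below 0.05 N), for 0.2 s.
At the end, for the whole second after the job is handed in: Lamp line within 6 mm of the working mark; tall glass in the fingers, touching nothing else, upright and square to the beam within 7 degrees, still, its window point within 6 mm sideways, 15 mm in height and 20 mm along the beam of the midpoint; short glass still in its slot (y of lamp_index in the frame of work_mark between -0.006 and 0.006 m and x of glass_window in the frame of light_path between -0.006 and 0.006 m and y of glass_window in the frame of light_path between -0.02 and 0.02 m and z of glass_window in the frame of light_path between -0.015 and 0.015 m and angle between the y axis of glass and the y axis of stand, either way round below 0.12 rad and angle between glass's own z axis and vertical below 0.12 rad and linear speed of glass below 0.02 m/s and contact force between the fingers and glass above 1 N and contact force between glass and stand below 0.05 N and contact force between glass and rack below 0.05 N and distance of short_glass from where it was at the start of the episode below 0.01 m); the arm keeps its last pose, push and grip.
It fails at once if the fingers touched a polished face of the tall glass (contact force between the fingers and glass_face_a above 0.5 N or contact force between the fingers and glass_face_b above 0.5 N).
It fails at once if the tall glass was knocked against the inspection bed (contact force between glass and stand above 3 N).
It fails at once if the short glass was taken out or disturbed (distance of short_glass from where it was at the start of the episode above 0.012 m).
It fails at once if a bystander was disturbed (distance of any of oil_bottle, coupler_a, spanner_a from where it was at the start of the episode above 0.02 m).
It also fails if it takes over 59 s, if anything falls off the work surface, if the arm or the gripper's body presses on something with over 40 N, if the wrist force passes 120 N, or if a joint passes its speed limit or range.

## Working session

There is one attempt and no reset: what is moved stays moved. The work goes in short steps, Python scripts to look and compute and a shell command to move; the robot and the scene stay as the last step left them, time stands still between calls to the robot, and variables do not carry over. Pictures are saved under pics/ and viewed, and the job is handed in when it is done.

```bash
ls; mkdir -p pics; python3 - <<'E'
from station import manip, vision
import cv2
for n in ("scene","top","wrist"):
    s=vision.snapshot(n); cv2.imwrite(f"pics/{n}0.png",s["pixels"][:,:,::-1])
    print(n,s["intrinsics"],s["R"],s["t"])
print(manip.sense(),manip.grip_depth)
E
```

```text
pics
scene [[433.90151926   0.         279.82827144]
 [  0.         433.90151926 206.51290301]
 [  0.           0.           1.        ]] [[-0.84275919 -0.53819516  0.01014496]
 [-0.42296944  0.65043498 -0.63089713]
 [ 0.33294714 -0.53598536 -0.77580017]] [0.39589997 0.31580465 0.91549584]
top [[474.87462831   0.         289.7658358 ]
 [  0.         474.87462831 209.64771174]
 [  0.           0.           1.        ]] [[-0.00428267 -0.9998479  -0.01690671]
 [-0.99596239  0.00578085 -0.08958514]
 [ 0.08966925  0.01645479 -0.99583566]] [-0.05271294  0.54023183  1.04345542]
wrist [[325.1922621    0.         282.63337113]
 [  0.         325.1922621  206.24813744]
 [  0.           0.           1.        ]] [[ 0.39401469 -0.91910316 -0.00134552]
 [-0.88371555 -0.37924571  0.27426176]
 [-0.25258513 -0.10687411 -0.96165413]] [-0.62397645 -0.03688303  0.37828335]
{'t': 0.15, 'q': array([-1.34652145e+00,  5.28266275e-01,  1.43362018e+00,  8.47824956e-06,
        1.18140590e+00, -1.78511972e-01]), 'qd': array([-0.00092153, -0.00154486, -0.00360112,  0.00196134,  0.00071385,
        0.0001475 ]), 'tau': array([ 1.27549309e-03, -4.42743444e+01, -1.78276223e+01, -1.87108280e-04,
        5.61251363e-03,  1.28057948e-06]), 'tcp_pos': array([ 0.24488661, -0.57442249,  0.23054615]), 'tool_rot': array([ 9.79788764e-01,  2.00033136e-01, -1.55247447e-05, -8.49718475e-04]), 'force': array([-0.18976689,  0.43309973, -0.13331073]), 'ft_torque': array([0.03580678, 0.03634268, 0.06169862]), 'finger_gap': 1.0007318555371771} 0.0187
```

View pics/scene0.png

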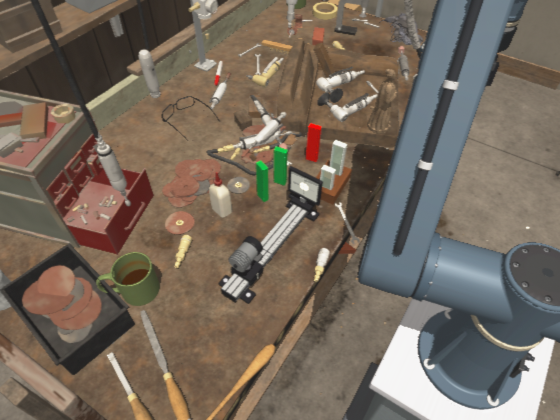

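View pics/top0.png

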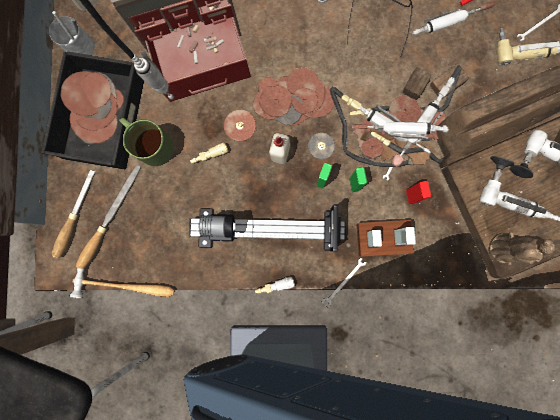

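View pics/wrist0.png

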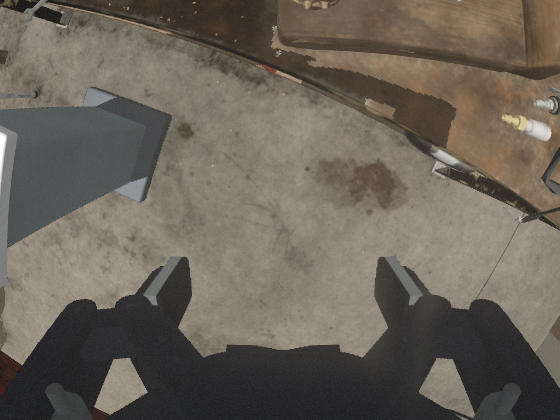

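```bash
python3 - <<'E'
import cv2,numpy as np
t=cv2.imread("pics/top0.png");s=cv2.imread("pics/scene0.png")
a=cv2.resize(t[190:270,180:430],None,fx=3.2,fy=3.2,interpolation=cv2.INTER_CUBIC)
cv2.imwrite("pics/tc.png",a)
b=cv2.resize(s[115:305,215:365],None,fx=3.15,fy=3.15,interpolation=cv2.INTER_CUBIC)
cv2.imwrite("pics/sc.png",b)
E
```

```text
(no output)
```

View pics/tc.png

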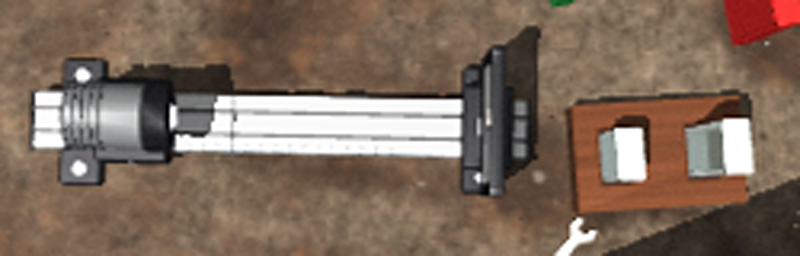

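View pics/sc.png

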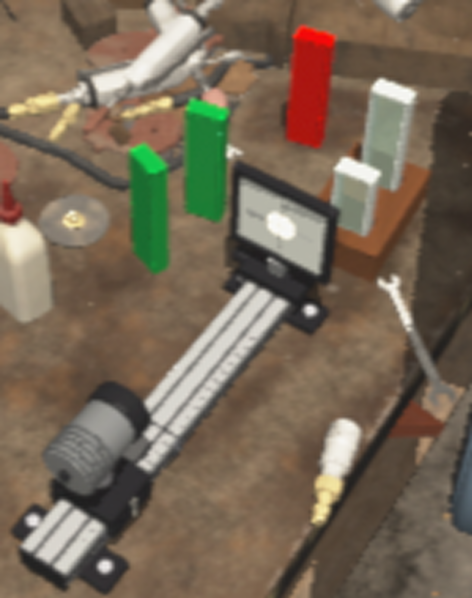

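```bash
cat > h.py <<'E'
import numpy as np,cv2
from station import manip,vision
def ray(s,uv):
    K=np.array(s["intrinsics"]);R=np.array(s["R"]);t=np.array(s["t"])
    c=-R.T@t; d=R.T@np.array([(uv[0]-K[0,2])/K[0,0],(uv[1]-K[1,2])/K[1,1],1.]); return c,d/np.linalg.norm(d)
def plane(s,uv,z):
    c,d=ray(s,uv); return c+d*(z-c[2])/d[2]
def tri(rays):
    A=sum(np.eye(3)-np.outer(d,d) for c,d in rays);b=sum((np.eye(3)-np.outer(d,d))@c for c,d in rays);return np.linalg.solve(A,b)
def proj(s,X):
    p=np.array(s["R"])@X+s["t"];p=np.array(s["intrinsics"])@p;return p[:2]/p[2]
E
python3 - <<'E'
from h import *
s=vision.snapshot("top")
im=s["pixels"];g=cv2.cvtColor(im,cv2.COLOR_RGB2GRAY)
cv2.imwrite("pics/rackz.png",cv2.resize(im[215:265,350:425,::-1],None,fx=10,fy=10,interpolation=cv2.INTER_NEAREST))
np.set_printoptions(linewidth=250,precision=4,suppress=True)
m=((g>225)).astype(np.uint8)
n,l,st,ce=cv2.connectedComponentsWithStats(m)
for i in range(1,n):
    x,y,w,h,a=st[i]
    if a>60 and 180<x<430 and 190<y<270: 
        c=cv2.findContours((l==i).astype(np.uint8),0,2)[0][0]
        r=cv2.minAreaRect(c);print(st[i],ce[i],r)
        if x>360:
          for z in(.095,.135): print(z,plane(s,ce[i],z),[plane(s,p,z)[:2] for p in cv2.boxPoints(r)])
E
```

```text
[253 220  71   5 291] [287.6701 222.1649] ((288.0, 222.0), (4.0, 70.0), 90.0)
[253 226  71   7 403] [287.5658 228.7643] ((288.01324462890625, 228.7329864501953), (70.04132080078125, 5.671570777893066), 0.9877604842185974)
[406 227   9  17 142] [409.9155 235.0634] ((410.0, 235.0), (16.0, 8.0), 90.0)
0.095 [ 0.4791 -0.3061  0.095 ] [array([ 0.4959, -0.2984]), array([ 0.4958, -0.315 ]), array([ 0.4626, -0.3141]), array([ 0.4627, -0.2976])]
0.135 [ 0.4777 -0.2967  0.135 ] [array([ 0.4938, -0.2893]), array([ 0.4937, -0.3052]), array([ 0.4618, -0.3044]), array([ 0.4619, -0.2885])]
[372 230  10  16 131] [376.3511 237.5649] ((376.41729736328125, 237.50689697265625), (15.695597648620605, 8.055412292480469), 85.2363510131836)
0.095 [ 0.4742 -0.2364  0.095 ] [array([ 0.49  , -0.2272]), array([ 0.4913, -0.2439]), array([ 0.4588, -0.2459]), array([ 0.4575, -0.2293])]
0.135 [ 0.473  -0.2298  0.135 ] [array([ 0.4881, -0.221 ]), array([ 0.4894, -0.237 ]), array([ 0.4582, -0.2389]), array([ 0.4569, -0.223 ])]
[235 232  89   7 370] [279.3027 235.027 ] ((278.9888916015625, 235.0106201171875), (88.08788299560547, 4.238129138946533), 1.2453643083572388)
[346 258  20  21  83] [355.6627 268.4578] ((354.2500305175781, 268.7500305175781), (7.071067810058594, 24.748737335205078), 45.0)
```

View pics/rackz.png

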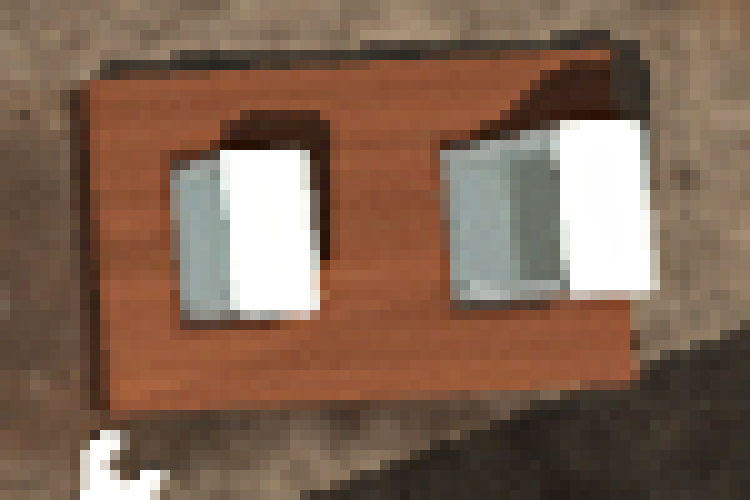

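```bash
python3 - <<'E'
from h import *
np.set_printoptions(linewidth=250,precision=4,suppress=True)
s=vision.snapshot("top");sc=vision.snapshot("scene")
im=s["pixels"];cv2.imwrite("pics/railz.png",cv2.resize(im[200:255,185:260,::-1],None,fx=10,fy=10,interpolation=cv2.INTER_CUBIC))
cv2.imwrite("pics/railz2.png",cv2.resize(im[200:255,285:360,::-1],None,fx=10,fy=10,interpolation=cv2.INTER_CUBIC))
g=sc["pixels"];cv2.imwrite("pics/scz.png",cv2.resize(g[190:310,215:330,::-1],None,fx=5,fy=5,interpolation=cv2.INTER_CUBIC))
cv2.imwrite("pics/scz2.png",cv2.resize(g[135:215,310:360,::-1],None,fx=7,fy=7,interpolation=cv2.INTER_CUBIC))
gr=cv2.cvtColor(im,cv2.COLOR_RGB2GRAY).astype(int)
for c in (255,270,290,310,320): print(c,gr[214:246,c])
print(-s["R"].T@s["t"],-sc["R"].T@sc["t"])
E
```

```text
255 [ 81  86  89  83  39  46 255 254 251 254 195 208 253 253 251 251 254 226 182 254 253 254 255 171  72  88  98  88  91 104 106 109]
270 [ 88  80  88  99  93  33 249 252 249 252 225 173 252 251 250 250 251 247 151 254 253 231 248 211  92  84  86  90  87  87  88  96]
290 [ 93  91  95 100  50  33 130 255 251 249 255 155 231 250 249 249 250 254 183 206 252 252 254 255 124  77  79  82  75  70  73  77]
310 [ 97  96  96  93  88  41  23 255 252 249 252 184 156 250 249 249 249 252 223 128 253 252 251 255 198 104  97 100  94  95 101 104]
320 [105  93  94  92  88  36  18 250 250 248 251 215 120 250 250 248 248 251 242 134 239 250 250 253 241 128 111 108 101  93  93  91]
[ 0.4443 -0.073   1.0866] [0.1624 0.4984 0.9055]
```

View pics/railz.png

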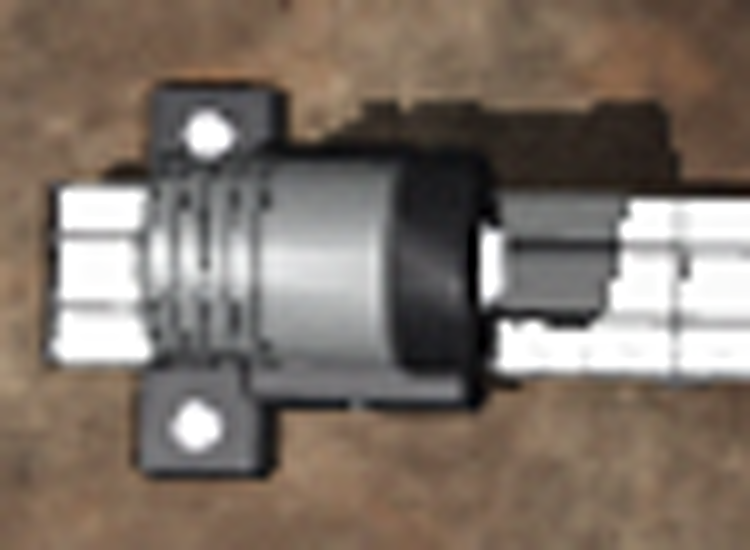

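View pics/railz2.png

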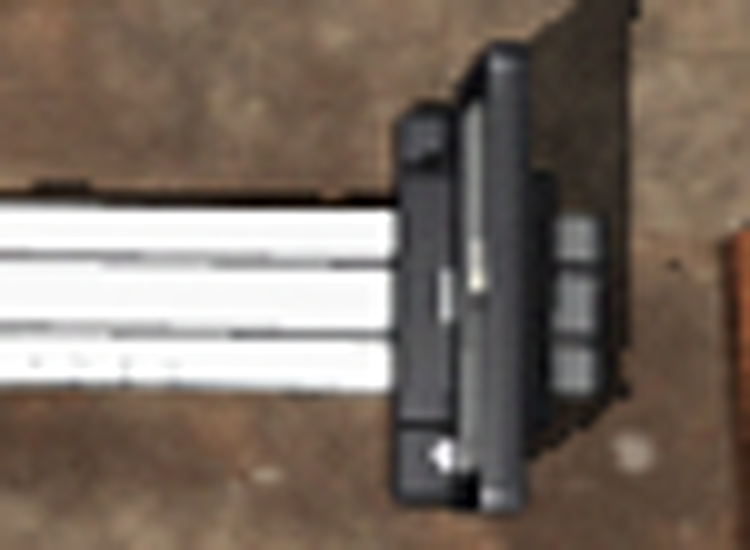

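View pics/scz.png

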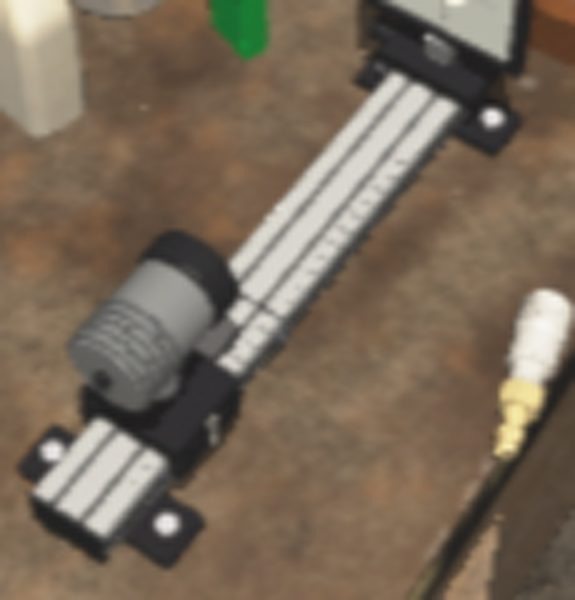

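View pics/scz2.png

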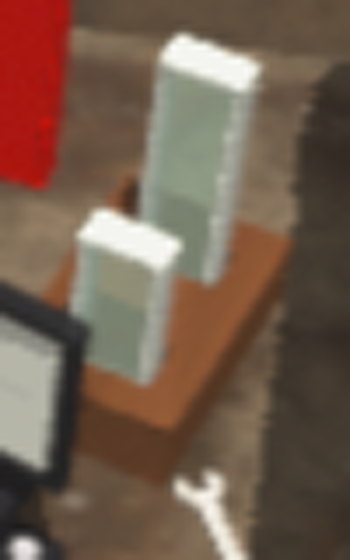

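```bash
python3 - <<'E'
from h import *
np.set_printoptions(linewidth=250,precision=4,suppress=True)
s=vision.snapshot("top");sc=vision.snapshot("scene")
gr=cv2.cvtColor(s["pixels"],cv2.COLOR_RGB2GRAY).astype(float)
P=[]
for c in list(range(256,323,2)):
    # subpixel edges at 165 level
    col=gr[:,c]
    def cross(r0,r1):
        for r in range(r0,r1):
            if (col[r]-165)*(col[r+1]-165)<0: return r+(165-col[r])/(col[r+1]-col[r])
    a=cross(217,223)
    for r in range(242,234,-1):
        if col[r]<165<=col[r-1]: b=r-1+(165-col[r-1])/(col[r]-col[r-1]);break
    A=plane(s,(c,a),.032);B=plane(s,(c,b),.032);P.append((A+B)/2); w=A[0]-B[0]
    if c%10==0: print(c,a,b,w)
P=np.array(P);k=np.polyfit(P[:,1],P[:,0],1);print("x=k0*y+k1",k,np.degrees(np.arctan(k[0])),"resid",np.std(P[:,0]-np.polyval(k,P[:,1])))
print("mark top",plane(s,(252.8,229),.032),"scene mark",plane(sc,(268,251.4),.032),"tab",plane(sc,(272.3,257.2),.028))
# rail ends: top left end
print("rail +end",plane(s,(190.7,227.5),.032),"scene", plane(sc,(215+68/5,190+515/5),.032))
# screen top bar corners, z .143
print("frame",plane(s,(285+52.4,200+4.5),.143),plane(s,(285+52.2,200+50.5),.143))
# lamp index line scene
print("index",plane(sc,(215+42.3,190+85.8),.030))
# lamp: barrel/bezel boundary etc; top of barrel z=.121
print("bezel front/back top",plane(s,(185+48,226),.1235),plane(s,(185+39.5,226),.1215),"barrel back",plane(s,(185+15.5,226),.1215))
# glass top in scene
X=[(310+182/7,135+35/7),(310+262/7,135+68/7),(310+248/7,135+92/7),(310+162/7,135+60/7)]
q=np.array([plane(sc,p,.135) for p in X]);print(q,q.mean(0))
print("tri", tri([ray(sc,np.mean(X,0)),ray(s,(410.4,235.3))]))
E
```

```text
260 219.59821428571428 237.17708333333334 0.0391256156301768
270 219.60280373831776 237.37704918032787 0.03954445570982651
280 219.71065989847716 237.62043795620437 0.03982876520131584
290 220.26829268292684 237.67164179104478 0.03868392705251422
300 220.54773869346732 237.95744680851064 0.038679783674641366
310 220.6086956521739 238.35416666666666 0.039407950585590545
320 220.6351931330472 238.69724770642202 0.040093552451933745
x=k0*y+k1 [0.0272 0.4976] 1.5585503885972605 resid 0.00011534000674010315
mark top [0.4965 0.0269 0.032 ] scene mark [0.4865 0.027  0.032 ] tab [0.4703 0.0329 0.028 ]
rail +end [0.5005 0.1656 0.032 ] scene [0.4993 0.1667 0.032 ]
frame [ 0.539  -0.1524  0.143 ] [ 0.4476 -0.1508  0.143 ]
index [0.471  0.0949 0.03  ]
bezel front/back top [0.4983 0.0586 0.1235] [0.4985 0.0762 0.1215] barrel back [0.4987 0.1253 0.1215]
[[ 0.4906 -0.3035  0.135 ]
 [ 0.4573 -0.3038  0.135 ]
 [ 0.4557 -0.2894  0.135 ]
 [ 0.4904 -0.2873  0.135 ]] [ 0.4735 -0.296   0.135 ]
tri [ 0.4761 -0.2991  0.1313]
```

```bash
cat > go.py <<'E'
import sys
from h import *
from scipy.spatial.transform import Rotation as Ro
# go.py x y z yaw_of_tool_y(deg)
x,y,z,a=map(float,sys.argv[1:5]); a=np.radians(a)
st=manip.sense();p=st["tcp_pos"];R=Ro.from_quat(st["tool_rot"])
ty=np.array([np.cos(a),np.sin(a),0]);tz=np.array([0,0,-1.]);T=Ro.from_matrix(np.c_[np.cross(ty,tz),ty,tz])
print("now",p.round(4),"t",st["t"],"F",st["force"].round(2),"gap",st["finger_gap"])
print("offset",(R.inv().apply(np.array([x,y,z])-p)*1000).round(1),"ang",np.degrees((R.inv()*T).as_rotvec()).round(2))
E
python3 go.py 0.5 0.091 0.2 -1.56
```

```text
now [ 0.245  -0.5748  0.2311] t 0.4 F [-0.17  0.64 -0.25] gap 1.00034316178123
offset [ 495.6 -512.5   31.4] ang [-2.000e-02 -2.000e-02 -6.536e+01]
```

```bash
python3 -m crank '[{"grip":0,"offset":[496,-512,0],"angular":[0,0,-65.4]},{"grip":0,"offset":[496,-512,0],"angular":[0,0,-65.4]},{"grip":0,"offset":[496,-512,0],"angular":[0,0,-65.4]},{"grip":0,"offset":[496,-512,0],"angular":[0,0,-65.4]},{"grip":0,"offset":[496,-512,0],"angular":[0,0,-65.4]},{"grip":0,"offset":[496,-512,0],"angular":[0,0,-65.4]},{"grip":0,"offset":[496,-512,0],"angular":[0,0,-65.4]},{"grip":0,"offset":[496,-512,0],"angular":[0,0,-65.4]},{"grip":0,"offset":[496,-512,0],"angular":[0,0,-65.4]},{"grip":0,"offset":[496,-512,0],"angular":[0,0,-65.4]}]' 20; python3 go.py 0.5 0.091 0.23 -1.56
```

```text
t: 1.4
tcp_pos: [0.4249, -0.1064, 0.2317]
tool_rot: [0.717, 0.698, 0.0, 0.001]
force: [0.8, 0.7, 0.1]
finger_gap: 1.001
now [ 0.4249 -0.1064  0.2317] t 1.4 F [0.76 0.66 0.13] gap 1.0006876379054588
offset [199.4  69.7   1.7] ang [0.07 0.03 0.01]
```

```bash
python3 -m crank '[{"grip":0,"offset":[199,70,0],"angular":[0,0,0]},{"grip":0,"offset":[199,70,0],"angular":[0,0,0]},{"grip":0,"offset":[199,70,0],"angular":[0,0,0]},{"grip":0,"offset":[199,70,0],"angular":[0,0,0]},{"grip":0,"offset":[199,70,0],"angular":[0,0,0]},{"grip":0,"offset":[199,70,0],"angular":[0,0,0]},{"grip":0,"offset":[199,70,0],"angular":[0,0,0]}]'; python3 go.py 0.5 0.091 0.08 -1.56; python3 - <<'E'
from h import *
for n in("top","wrist","scene"):
    s=vision.snapshot(n);cv2.imwrite(f"pics/{n}1.png",s["pixels"][:,:,::-1])
E
```

```text
t: 2.1
tcp_pos: [0.499, 0.0882, 0.2312]
tool_rot: [0.716, 0.698, -0.001, -0.0]
force: [-0.2, -0.2, 0.4]
finger_gap: 0.997
now [0.499  0.0882 0.2312] t 2.1 F [-0.19 -0.19  0.35] gap 0.9969464658971563
offset [  3.    1.1 151.2] ang [-0.05  0.04  0.05]
```

View pics/wrist1.png

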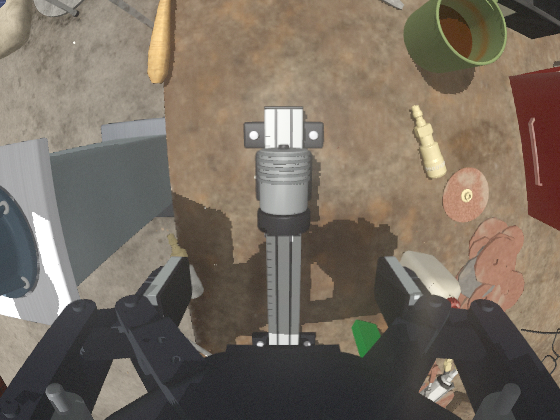

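View pics/scene1.png

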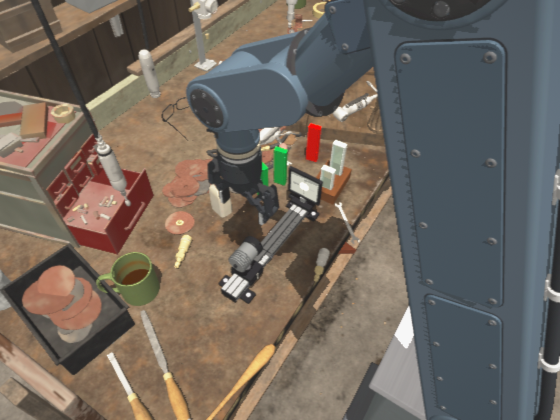

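```bash
python3 - <<'E'
from h import *
s=vision.snapshot("scene");t=vision.snapshot("top")
p=manip.sense()["tcp_pos"]
print(proj(s,p),proj(s,np.array([p[0],p[1],.121])),proj(t,np.array([p[0],p[1],.121])))
w=vision.snapshot("wrist")
def fish(w,uv):
    K=w["intrinsics"];d=np.array([(uv[0]-K[0,2])/K[0,0],(uv[1]-K[1,2])/K[1,1]]);r=np.hypot(*d)
    v=np.r_[d/r*np.sin(r),np.cos(r)];R=w["R"];return -R.T@w["t"],R.T@v
def fp(w,X):
    p=w["R"]@X+w["t"];r=np.hypot(*p[:2]);th=np.arctan2(r,p[2]);return w["intrinsics"][:2,2]+w["intrinsics"][0,0]*th*p[:2]/r
print("cam",-w["R"].T@w["t"])
for uv,z in [((284,227),.077+.02),((284,205),.121),((284,149),.1225)]:
    c,d=fish(w,uv);print(uv,(c+d*(z-c[2])/d[2]).round(4))
for X in [(.5,.0935,.121),(.5,.0755,.121),(.5,.0585,.0765),(.499,.0882,.121)]: print(X,fp(w,np.array(X)))
E
```

```text
[244.51013881 214.38914706] [247.20759129 245.78060613] [219.04033094 225.62134188]
cam [0.5013279  0.15723704 0.37397244]
(284, 227) [0.4997 0.0586 0.097 ]
(284, 205) [0.5004 0.086  0.121 ]
(284, 149) [0.5015 0.1314 0.1225]
(0.5, 0.0935, 0.121) [283.30984209 195.97602013]
(0.5, 0.0755, 0.121) [283.88689857 217.33407319]
(0.5, 0.0585, 0.0765) [284.19896363 219.9153804 ]
(0.499, 0.0882, 0.121) [282.24258373 202.37937057]
```

```bash
python3 -m crank '[{"grip":0,"offset":[3,1,0],"angular":[0,0,0]},{"grip":0,"offset":[3,1,50],"angular":[0,0,0]},{"grip":0,"offset":[3,1,100],"angular":[0,0,0]},{"grip":0,"offset":[3,1,140],"angular":[0,0,0]},{"grip":0,"offset":[3,1,151],"angular":[0,0,0]},{"grip":0,"offset":[3,1,151],"angular":[0,0,0]},{"grip":0.6,"offset":[3,1,151],"angular":[0,0,0]},{"grip":0.6,"offset":[3,1,151],"angular":[0,0,0]},{"grip":0.6,"offset":[3,1,151],"angular":[0,0,0]},{"grip":0.6,"offset":[3,1,151],"angular":[0,0,0]}]' 20; python3 go.py 0.5 0.091 0.08 -1.56;python3 - <<'E'
from h import *
for n in("top","wrist","scene"):
    s=vision.snapshot(n);cv2.imwrite(f"pics/{n}2.png",s["pixels"][:,:,::-1])
cv2.imwrite("pics/s2c.png",cv2.resize(s["pixels"][180:310,200:330,::-1],None,fx=4.5,fy=4.5,interpolation=cv2.INTER_CUBIC))
E
```

```text
t: 3.4
tcp_pos: [0.4995, 0.092, 0.0821]
tool_rot: [0.716, 0.698, -0.0, -0.0]
force: [-3.5, 0.0, 7.5]
finger_gap: 0.484
now [0.4995 0.092  0.0821] t 3.4 F [-3.51  0.    7.51] gap 0.48385043729036326
offset [-0.9  0.5  2.1] ang [-0.07  0.    0.05]
```

View pics/wrist2.png

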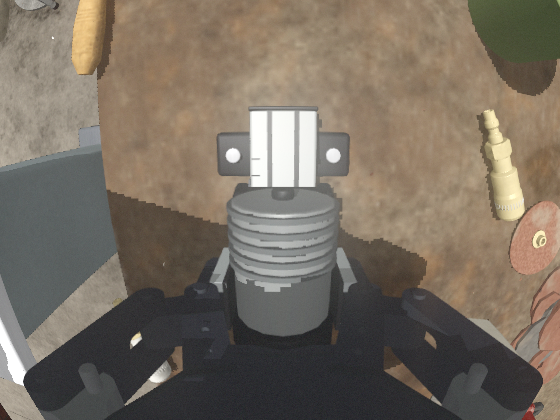

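View pics/s2c.png

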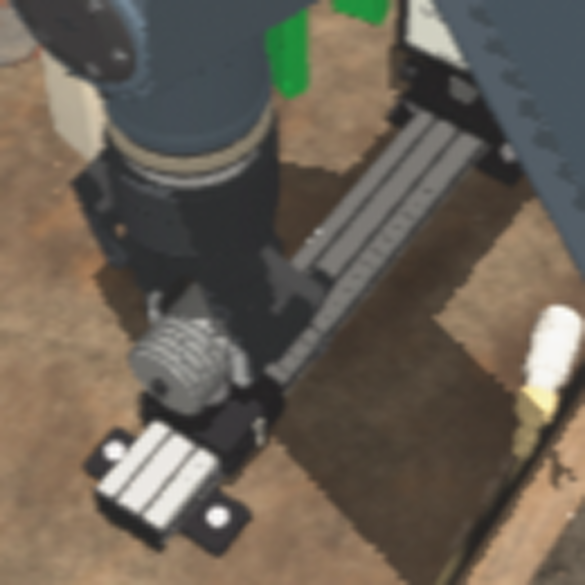

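```bash
python3 -m crank '[{"grip":0.6,"offset":[-10,0,0],"angular":[0,0,0]},{"grip":0.6,"offset":[-25,0,0],"angular":[0,0,0]},{"grip":0.6,"offset":[-40,0,0],"angular":[0,0,0]},{"grip":0.6,"offset":[-55,0,0],"angular":[0,0,0]},{"grip":0.6,"offset":[-65,0,0],"angular":[0,0,0]},{"grip":0.6,"offset":[-65,0,0],"angular":[0,0,0]},{"grip":0.6,"offset":[-65,0,0],"angular":[0,0,0]}]'; python3 go.py 0.5 0.091 0.08 -1.56;python3 - <<'E'
from h import *
for n in("top","wrist","scene"):
    s=vision.snapshot(n);cv2.imwrite(f"pics/{n}3.png",s["pixels"][:,:,::-1])
cv2.imwrite("pics/s3c.png",cv2.resize(s["pixels"][200:310,215:315,::-1],None,fx=5,fy=5,interpolation=cv2.INTER_CUBIC))
E
```

```text
t: 4.25
tcp_pos: [0.4977, 0.0263, 0.082]
tool_rot: [0.716, 0.698, -0.001, -0.0]
force: [-4.6, -1.5, 7.6]
finger_gap: 0.485
now [0.4977 0.0263 0.082 ] t 4.25 F [-4.56 -1.49  7.57] gap 0.4849088409717017
offset [64.7  0.5  2. ] ang [-0.08  0.04  0.05]
```

View pics/wrist3.png

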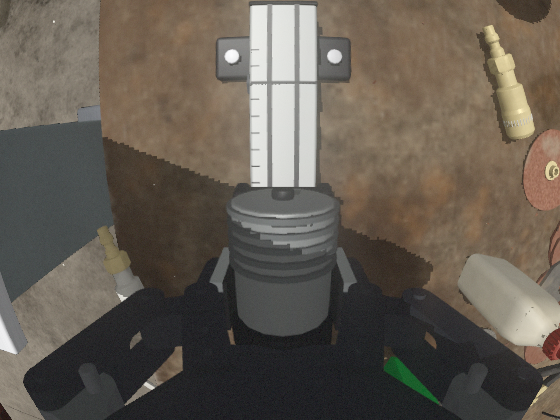

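View pics/s3c.png

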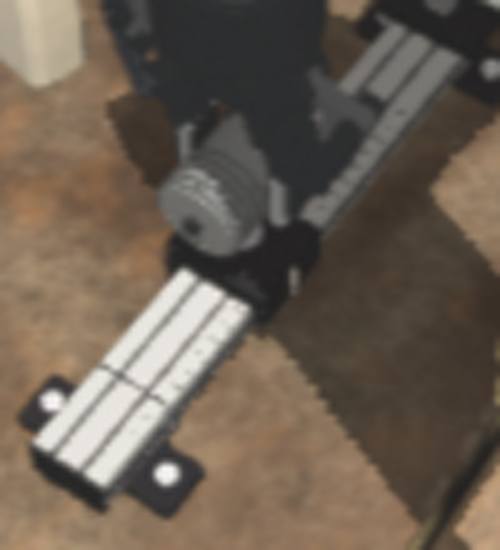

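```bash
python3 - <<'E'
from h import *
s=vision.snapshot("scene");w=vision.snapshot("wrist");t=vision.snapshot("top")
cv2.imwrite("pics/t3c.png",cv2.resize(t["pixels"][195:260,180:290,::-1],None,fx=7,fy=7,interpolation=cv2.INTER_CUBIC))
def fish(w,uv):
    K=w["intrinsics"];d=np.array([(uv[0]-K[0,2])/K[0,0],(uv[1]-K[1,2])/K[1,1]]);r=np.hypot(*d)
    v=np.r_[d/r*np.sin(r),np.cos(r)];R=w["R"];return -R.T@w["t"],R.T@v
for uv in[(283,82),(283,3),(318,4)]:
    c,d=fish(w,uv);print(uv,(c+d*(.032-c[2])/d[2]).round(4))
print("park scene",plane(s,(215+132/5,200+384/5),.032),"railend",plane(s,(215+67/5,200+464/5),.032))
print("index",plane(s,(273.8,256.6),.030))
E
```

```text
(283, 82) [0.5001 0.1164 0.032 ]
(283, 3) [0.5013 0.1659 0.032 ]
(318, 4) [0.522  0.1652 0.032 ]
park scene [0.49938653 0.11776257 0.032     ] railend [0.49992897 0.16652228 0.032     ]
index [0.46754807 0.03066559 0.03      ]
```

View pics/t3c.png

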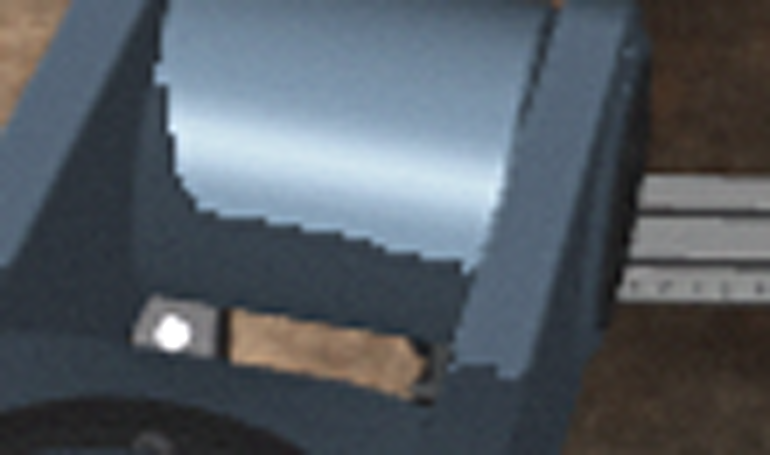

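```bash
python3 -m crank '[{"grip":0.6,"offset":[-3,0,0],"angular":[0,0,0]},{"grip":0.6,"offset":[-3,0,0],"angular":[0,0,0]},{"grip":0.6,"offset":[-3,0,0],"angular":[0,0,0]},{"grip":0,"offset":[-3,0,0],"angular":[0,0,0]},{"grip":0,"offset":[-3,0,0],"angular":[0,0,0]},{"grip":0,"offset":[-3,0,0],"angular":[0,0,0]},{"grip":0,"offset":[-3,0,-30],"angular":[0,0,0]},{"grip":0,"offset":[-3,0,-80],"angular":[0,0,0]},{"grip":0,"offset":[-3,0,-130],"angular":[0,0,0]},{"grip":0,"offset":[-3,0,-150],"angular":[0,0,0]}]'; python3 go.py 0.4765 -0.2985 0.23 3.3
```

```text
t: 5.55
tcp_pos: [0.5013, 0.0235, 0.2349]
tool_rot: [0.716, 0.698, 0.003, 0.003]
force: [0.4, 0.3, -0.8]
finger_gap: 0.997
now [0.5013 0.0235 0.2349] t 5.55 F [ 0.36  0.29 -0.84] gap 0.9968317808771415
offset [-322.6  -16.4    5.2] ang [ 0.48  0.09 -4.81]
```

Move over the rack region (a bit short of it so the top camera sees the lamp and the glass).

```bash
python3 -m crank '[{"grip":0,"offset":[-323,-16,0],"angular":[0,0,-4.8]},{"grip":0,"offset":[-323,-16,0],"angular":[0,0,-4.8]},{"grip":0,"offset":[-323,-16,0],"angular":[0,0,-4.8]},{"grip":0,"offset":[-323,-16,0],"angular":[0,0,-4.8]},{"grip":0,"offset":[-323,-16,0],"angular":[0,0,-4.8]},{"grip":0,"offset":[-323,-16,0],"angular":[0,0,-4.8]},{"grip":0,"offset":[-323,-16,0],"angular":[0,0,-4.8]},{"grip":0,"offset":[-323,-16,0],"angular":[0,0,-4.8]},{"grip":0,"offset":[-323,-16,0],"angular":[0,0,-4.8]}]'; python3 go.py 0.4765 -0.2985 0.23 3.3;python3 - <<'E'
from h import *
for n in("top","wrist","scene"):
    s=vision.snapshot(n);cv2.imwrite(f"pics/{n}4.png",s["pixels"][:,:,::-1])
    if n=="top": a=cv2.resize(s["pixels"][195:260,180:360,::-1],None,fx=4.4,fy=4.4,interpolation=cv2.INTER_CUBIC)
cv2.imwrite("pics/t4c.png",a)
cv2.imwrite("pics/s4c.png",cv2.resize(s["pixels"][190:310,215:315,::-1],None,fx=5,fy=5,interpolation=cv2.INTER_CUBIC))
E
```

```text
t: 6.45
tcp_pos: [0.4738, -0.2984, 0.2299]
tool_rot: [0.687, 0.727, 0.0, -0.001]
force: [-0.1, 0.9, 0.3]
finger_gap: 1.002
now [ 0.4738 -0.2984  0.2299] t 6.45 F [-0.08  0.92  0.34] gap 1.0020304699994573
offset [-0.3  2.7 -0.1] ang [-0.03 -0.08 -0.1 ]
```

View pics/wrist4.png

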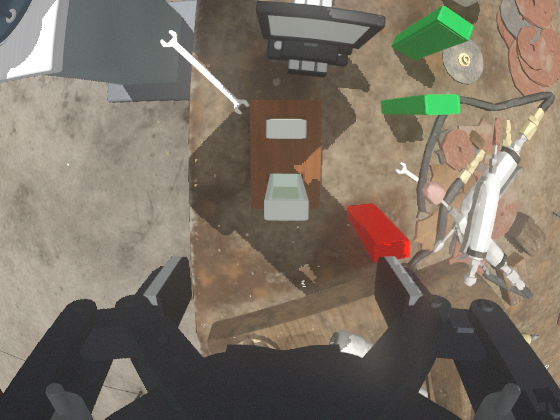

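View pics/t4c.png

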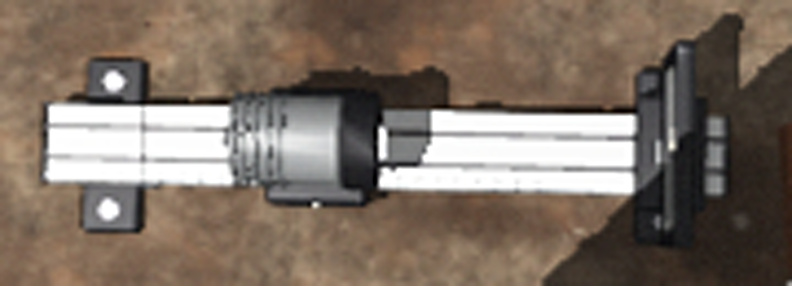

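View pics/s4c.png

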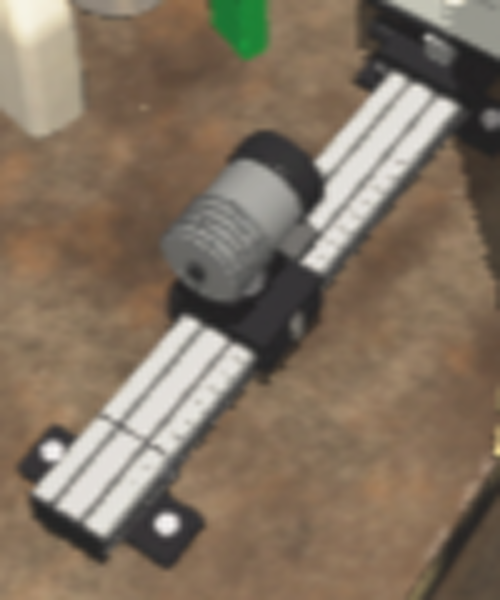

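```bash
python3 - <<'E'
from h import *
s=vision.snapshot("scene");t=vision.snapshot("top");w=vision.snapshot("wrist")
y=lambda p:p[1]-0.0+0.0272*(p[0]-.4976) # project along rail to centreline
print("index top",y(plane(t,(180+315.5/4.4-.4,195+204/4.4),.033)),"saddle mid",y(plane(t,(180+316/4.4-.4,195+201/4.4),.048)))
print("index scene",y(plane(s,(215+297/5-.4,190+322/5-.4),.03)))
print("park top",y(plane(t,(180+143/4.4-.4,195+140/4.4),.032)),"park scene",y(plane(s,(215+132/5-.4,190+434/5-.4),.032)))
print("work top (orig)",y(plane(t,(185+68/1/1*.1*10/1-.0 if 0 else 252.3,229),.032)))
def fish(w,uv):
    K=w["intrinsics"];d=np.array([(uv[0]-K[0,2])/K[0,0],(uv[1]-K[1,2])/K[1,1]]);r=np.hypot(*d)
    v=np.r_[d/r*np.sin(r),np.cos(r)];R=w["R"];return -R.T@w["t"],R.T@v
im=w["pixels"];cv2.imwrite("pics/w4c.png",cv2.resize(im[90:240,230:340,::-1],None,fx=5,fy=4,interpolation=cv2.INTER_CUBIC))
cv2.imwrite("pics/w4c.png",cv2.resize(im[95:235,230:340,::-1],None,fx=5,fy=4.2,interpolation=cv2.INTER_CUBIC))
for uv in [(264.5,219.5),(308.5,219.5),(267,202),(306,202)]:
    c,d=fish(w,uv);print(uv,(c+d*(.135-c[2])/d[2]).round(4))
E
```

```text
index top 0.02924397455658065 saddle mid 0.027563783010724336
index scene 0.023555700461818582
park top 0.11785054957478032 park scene 0.11749783421975672
work top (orig) 0.027952672336561058
(264.5, 219.5) [ 0.461  -0.3066  0.135 ]
(308.5, 219.5) [ 0.4949 -0.3046  0.135 ]
(267, 202) [ 0.4623 -0.2926  0.135 ]
(306, 202) [ 0.4918 -0.2907  0.135 ]
```

View pics/w4c.png

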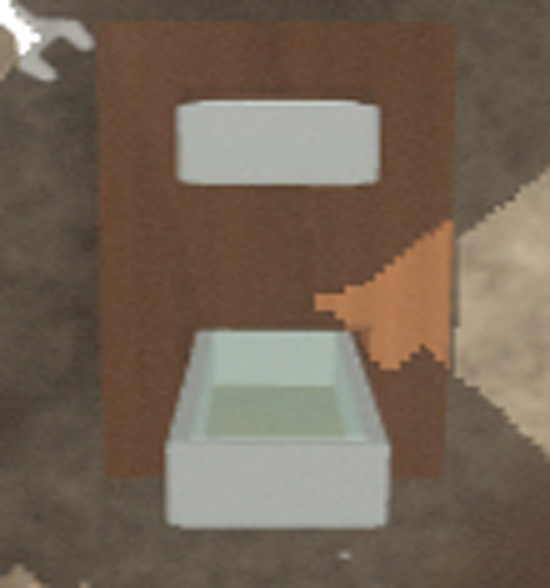

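```bash
python3 - <<'E'
from h import *
s=cv2.imread("pics/scene4.png");o=cv2.imread("pics/scene0.png")
a=cv2.resize(s[238:272,262:302],None,fx=10,fy=12,interpolation=cv2.INTER_NEAREST)
b=cv2.resize(o[238:272,262:302],None,fx=10,fy=12,interpolation=cv2.INTER_NEAREST)
cv2.imwrite("pics/cmp.png",np.hstack([b,a])[:,:800])
c=cv2.resize(o[262:296,240:280],None,fx=10,fy=12,interpolation=cv2.INTER_NEAREST)
cv2.imwrite("pics/cmp0.png",c)
E
```

```text
(no output)
```

View pics/cmp.png

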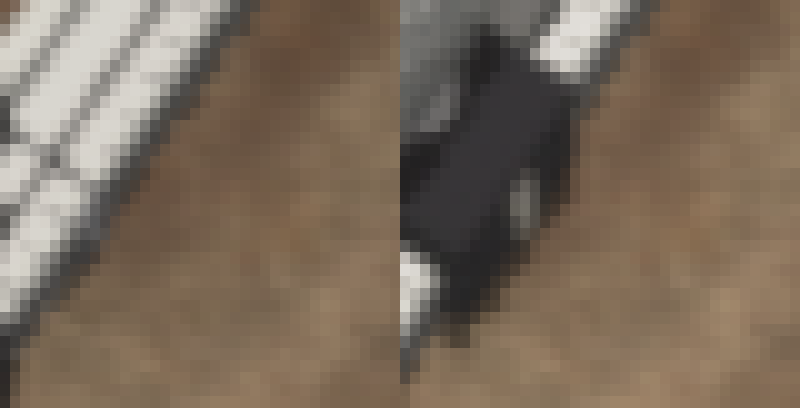

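View pics/cmp0.png

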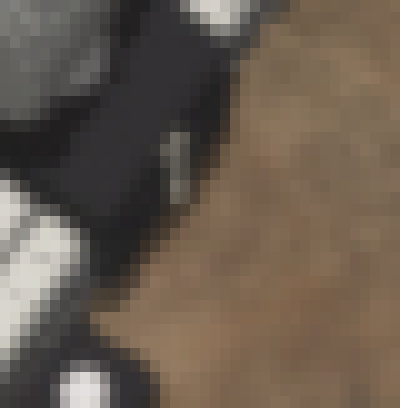

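```bash
python3 - <<'E'
from h import *
s=vision.snapshot("scene")
y=lambda p:p[1]+0.0272*(p[0]-.4976)
for n,p,z in [("idx now",(274.1,254.7),.03),("idx0",(257.3,275.3),.03),("mark",(267,250.7),.032),("mark2",(270,252.9),.032),("tab",(271.7,256.3),.028)]:
    q=plane(s,p,z);print(n,q,y(q))
E
```

```text
idx now [0.46986069 0.02580202 0.03      ] 0.02504751176631439
idx0 [0.47175137 0.09383163 0.03      ] 0.09312854556327826
mark [0.48960725 0.02663283 0.032     ] 0.026415422576735764
mark2 [0.48013877 0.02794431 0.032     ] 0.02746936646558304
tab [0.47290579 0.0316122  0.028     ] 0.03094051550205665
```

```bash
python3 - <<'E'
from h import *
t=vision.snapshot("top")
im=cv2.imread("pics/top0.png").astype(int);m=((im[...,2]>150)&(im[...,1]<60)&(im[...,0]<60)).astype(np.uint8)
for c in cv2.findContours(m,0,2)[0]:
    if cv2.contourArea(c)>80:
        b=cv2.boxPoints(cv2.minAreaRect(c));
        for p in b: print(p,plane(t,p,.125)[:2].round(3),plane(t,p,0)[:2].round(3))
w=vision.snapshot("wrist")
def fish(w,uv):
    K=w["intrinsics"];d=np.array([(uv[0]-K[0,2])/K[0,0],(uv[1]-K[1,2])/K[1,1]]);r=np.hypot(*d)
    v=np.r_[d/r*np.sin(r),np.cos(r)];R=w["R"];return -R.T@w["t"],R.T@v
Q=[]
for uv in [(263.1,220),(307.6,220),(263.1,199.5),(307.6,199.5)]:
    c,d=fish(w,uv);Q.append(c+d*(.135-c[2])/d[2]);print(uv,Q[-1].round(4))
print(np.mean(Q,0), manip.sense()["t"])
E
python3 go.py 0.4775 -0.298 0.100 3.3
```

```text
[417.58826 182.35298] [ 0.585 -0.317] [ 0.603 -0.349]
[426.7647  180.05885] [ 0.59  -0.336] [ 0.609 -0.37 ]
[430.8824  196.52943] [ 0.556 -0.343] [ 0.57  -0.379]
[421.70593 198.82356] [ 0.551 -0.325] [ 0.565 -0.358]
(263.1, 220) [ 0.4601 -0.3079  0.135 ]
(307.6, 220) [ 0.4944 -0.3058  0.135 ]
(263.1, 199.5) [ 0.4593 -0.2915  0.135 ]
(307.6, 199.5) [ 0.493  -0.2895  0.135 ]
[ 0.47668929 -0.29866654  0.135     ] 6.9
now [ 0.4745 -0.2979  0.2305] t 6.9 F [1.09 0.15 0.19] gap 1.0010124703942362
offset [ -0.2   3.  130.5] ang [0.01 0.   0.04]
```

```bash
python3 -m crank '[{"grip":0.2,"offset":[0,3,0],"angular":[0,0,0]},{"grip":0.2,"offset":[0,3,40],"angular":[0,0,0]},{"grip":0.2,"offset":[0,3,80],"angular":[0,0,0]},{"grip":0.2,"offset":[0,3,115],"angular":[0,0,0]},{"grip":0.2,"offset":[0,3,130],"angular":[0,0,0]},{"grip":0.2,"offset":[0,3,130],"angular":[0,0,0]},{"grip":0.2,"offset":[0,3,130],"angular":[0,0,0]}]' 40; python3 go.py 0.4775 -0.298 0.100 3.3;python3 - <<'E'
from h import *
for n in("wrist","scene"):
    s=vision.snapshot(n);cv2.imwrite(f"pics/{n}5.png",s["pixels"][:,:,::-1])
E
```

```text
t: 7.6
tcp_pos: [0.4777, -0.2987, 0.1005]
tool_rot: [0.687, 0.727, 0.0, 0.0]
force: [0.7, 0.5, 0.0]
finger_gap: 0.803
now [ 0.4777 -0.2987  0.1005] t 7.6 F [0.72 0.47 0.02] gap 0.8034945589267072
offset [ 0.7 -0.2  0.5] ang [ 0.02  0.01 -0.02]
```

View pics/wrist5.png

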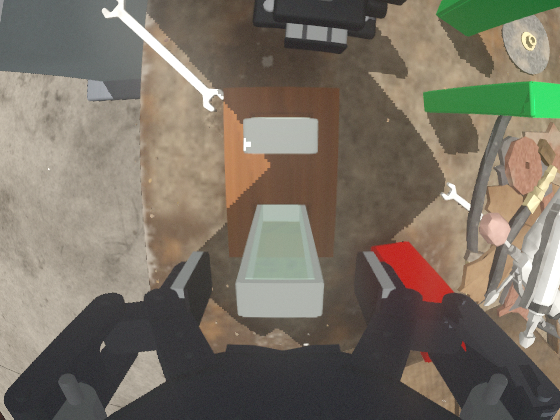

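View pics/scene5.png

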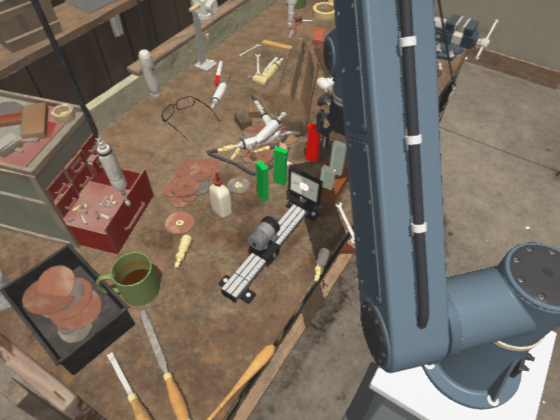

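```bash
python3 -m crank '[{"grip":0.8,"offset":[0,0,0],"angular":[0,0,0]},{"grip":0.8,"offset":[0,0,0],"angular":[0,0,0]},{"grip":0.8,"offset":[0,0,0],"angular":[0,0,0]},{"grip":0.8,"offset":[0,0,0],"angular":[0,0,0]},{"grip":0.8,"offset":[0,0,0],"angular":[0,0,0]},{"grip":0.8,"offset":[0,0,0],"angular":[0,0,0]}]' 40; python3 go.py 0.4775 -0.298 0.100 3.3;python3 - <<'E'
from h import *
for n in("wrist",):
    s=vision.snapshot(n);cv2.imwrite(f"pics/{n}6.png",s["pixels"][:,:,::-1])
E
```

```text
t: 8.3
tcp_pos: [0.4775, -0.2988, 0.1013]
tool_rot: [0.687, 0.727, -0.0, 0.001]
force: [-1.4, -0.2, 5.6]
finger_gap: 0.391
now [ 0.4775 -0.2988  0.1013] t 8.3 F [-1.45 -0.19  5.6 ] gap 0.39083941104930153
offset [0.8 0.1 1.3] ang [ 0.04  0.07 -0.02]
```

View pics/wrist6.png

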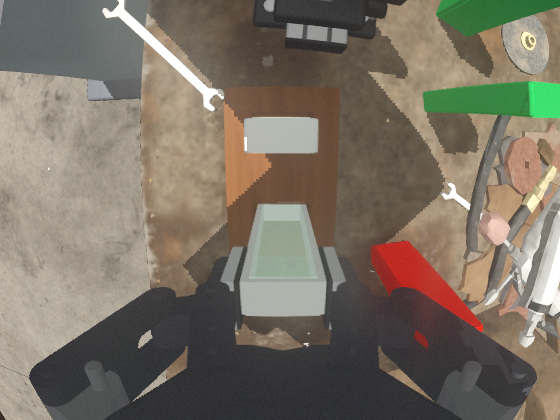

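```bash
python3 -m crank '[{"grip":0.8,"offset":[0,0,-8],"angular":[0,0,0]},{"grip":0.8,"offset":[0,0,-20],"angular":[0,0,0]},{"grip":0.8,"offset":[0,0,-35],"angular":[0,0,0]},{"grip":0.8,"offset":[0,0,-50],"angular":[0,0,0]},{"grip":0.8,"offset":[0,0,-50],"angular":[0,0,0]},{"grip":0.8,"offset":[0,0,-50],"angular":[0,0,0]},{"grip":0.8,"offset":[0,0,-50],"angular":[0,0,0]},{"grip":0.8,"offset":[0,0,-80],"angular":[0,0,0]},{"grip":0.8,"offset":[0,0,-120],"angular":[0,0,0]},{"grip":0.8,"offset":[0,0,-165],"angular":[0,0,0]}]'; python3 go.py 0.4955 -0.076 0.265 -1.56;python3 - <<'E'
from h import *
for n in("wrist","scene"):
    s=vision.snapshot(n);cv2.imwrite(f"pics/{n}7.png",s["pixels"][:,:,::-1])
E
```

```text
t: 9.35
tcp_pos: [0.4761, -0.2974, 0.2643]
tool_rot: [0.687, 0.727, 0.0, -0.003]
force: [-0.7, -1.5, -2.3]
finger_gap: 0.389
now [ 0.4761 -0.2974  0.2643] t 9.35 F [-0.69 -1.55 -2.26] gap 0.38900619278338733
offset [2.199e+02 3.200e+01 1.000e-01] ang [-0.23 -0.23  4.83]
```

View pics/scene7.png

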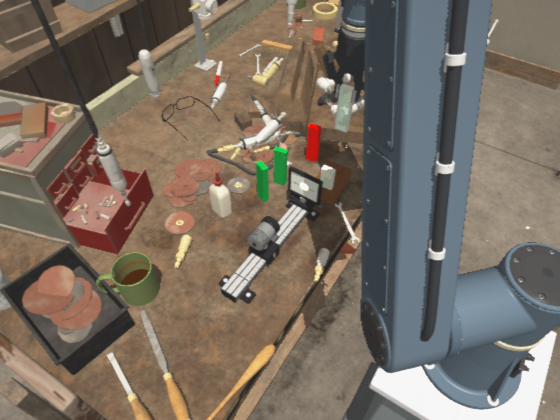

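View pics/wrist7.png

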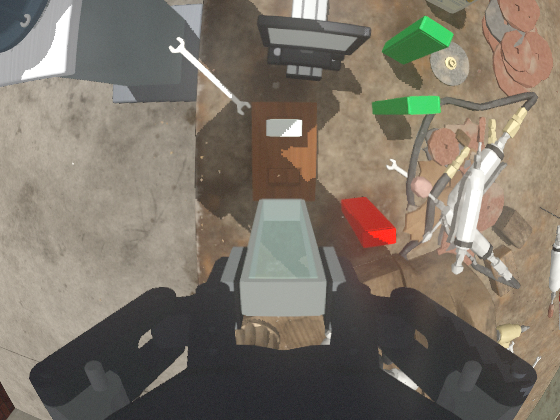

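```bash
python3 -m crank '[{"grip":0.8,"offset":[10,1,0],"angular":[0,0,0.5]},{"grip":0.8,"offset":[35,5,0],"angular":[0,0,1]},{"grip":0.8,"offset":[65,9,0],"angular":[0,0,1.5]},{"grip":0.8,"offset":[95,14,0],"angular":[0,0,2]},{"grip":0.8,"offset":[125,18,0],"angular":[0,0,2.5]},{"grip":0.8,"offset":[155,22,0],"angular":[0,0,3]},{"grip":0.8,"offset":[185,27,0],"angular":[0,0,3.7]},{"grip":0.8,"offset":[210,30,0],"angular":[0,0,4.3]},{"grip":0.8,"offset":[221,31,0],"angular":[0,0,4.8]},{"grip":0.8,"offset":[221,31,0],"angular":[0,0,4.8]}]'; python3 go.py 0.4948 -0.075 0.1493 -1.56;python3 - <<'E'
from h import *
for n in("wrist","scene"):
    s=vision.snapshot(n);cv2.imwrite(f"pics/{n}8.png",s["pixels"][:,:,::-1])
E
```

```text
t: 10.45
tcp_pos: [0.4941, -0.0741, 0.2636]
tool_rot: [0.716, 0.699, -0.001, -0.002]
force: [0.5, -0.0, -2.5]
finger_gap: 0.391
now [ 0.4941 -0.0741  0.2636] t 10.45 F [ 0.45 -0.01 -2.52] gap 0.39077217397260655
offset [ -1.1   1.2 114.3] ang [-0.24 -0.08  0.18]
```

View pics/scene8.png

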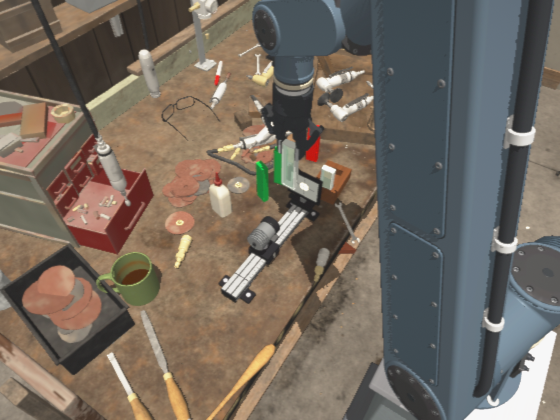

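View pics/wrist8.png

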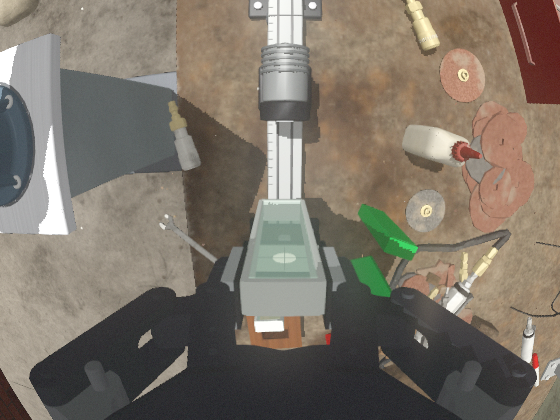

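```bash
python3 -m crank '[{"grip":0.8,"offset":[-1,1,15],"angular":[0,0,0]},{"grip":0.8,"offset":[-1,1,40],"angular":[0,0,0]},{"grip":0.8,"offset":[-1,1,65],"angular":[0,0,0]},{"grip":0.8,"offset":[-1,1,90],"angular":[0,0,0]},{"grip":0.8,"offset":[-1,1,108],"angular":[0,0,0]},{"grip":0.8,"offset":[-1,1,114],"angular":[0,0,0]},{"grip":0.8,"offset":[-1,1,114],"angular":[0,0,0]},{"grip":0.8,"offset":[-1,1,114],"angular":[0,0,0]},{"grip":0.8,"offset":[-1,1,114],"angular":[0,0,0]}]'; python3 go.py 0.4948 -0.075 0.1493 -1.56;python3 - <<'E'
from h import *
for n in("top","wrist","scene"):
    s=vision.snapshot(n);cv2.imwrite(f"pics/{n}9.png",s["pixels"][:,:,::-1])
cv2.imwrite("pics/s9c.png",cv2.resize(s["pixels"][110:300,210:350,::-1],None,fx=4,fy=3.1,interpolation=cv2.INTER_CUBIC))
E
```

```text
t: 11.45
tcp_pos: [0.4974, -0.0776, 0.1523]
tool_rot: [0.717, 0.698, 0.0, 0.001]
force: [0.4, -0.2, -1.7]
finger_gap: 0.394
now [ 0.4974 -0.0776  0.1523] t 11.45 F [ 0.44 -0.22 -1.68] gap 0.3939667128900568
offset [ 2.5 -2.7  3. ] ang [0.13 0.05 0.02]
```

View pics/s9c.png

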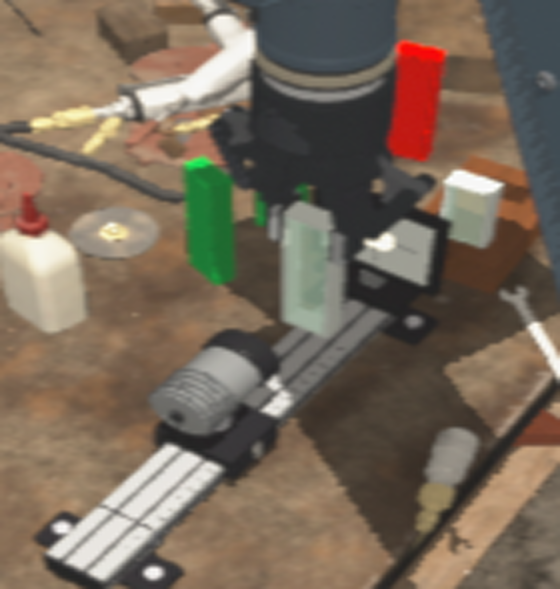

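View pics/wrist9.png

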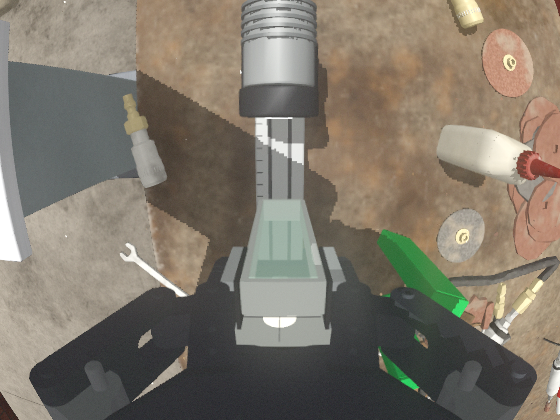

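View pics/top9.png

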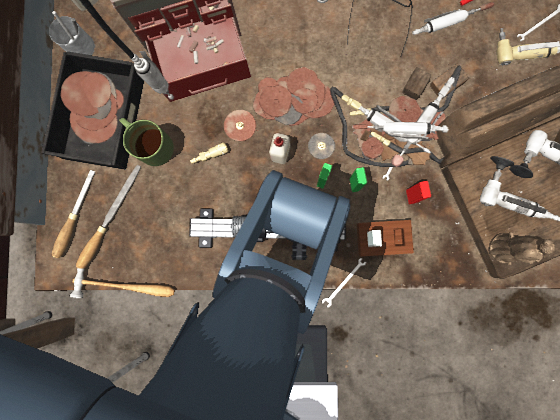

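```bash
python3 -m crank '[{"grip":0.8,"offset":[1,-1,1],"angular":[0,0,0]},{"grip":0.8,"offset":[2,-2.5,3],"angular":[0,0,0]},{"grip":0.8,"offset":[2,-2.5,3],"angular":[0,0,0]},{"grip":0.8,"offset":[2,-2.5,3],"angular":[0,0,0]},{"grip":0.8,"offset":[2,-2.5,3],"angular":[0,0,0]},{"grip":0.8,"offset":[2,-2.5,3],"angular":[0,0,0]}]'; python3 go.py 0.4948 -0.075 0.1493 -1.56;python3 - <<'E'
from h import *
w=vision.snapshot("wrist");im=w["pixels"]
cv2.imwrite("pics/w10a.png",cv2.resize(im[60:230,215:345,::-1],None,fx=6,fy=3.5,interpolation=cv2.INTER_CUBIC))
cv2.imwrite("pics/w10b.png",cv2.resize(im[190:340,215:345,::-1],None,fx=6,fy=4,interpolation=cv2.INTER_CUBIC))
np.save("w10.npy",np.array([w["R"].tolist(),w["intrinsics"].tolist(),[w["t"].tolist()]*3]))
E
```

```text
t: 12.2
tcp_pos: [0.4942, -0.075, 0.1483]
tool_rot: [0.716, 0.698, 0.0, 0.0]
force: [0.2, -0.0, -2.0]
finger_gap: 0.392
now [ 0.4942 -0.075   0.1483] t 12.2 F [ 0.19 -0.04 -1.96] gap 0.39153606612044833
offset [ 0.   0.6 -1. ] ang [0.   0.   0.04]
```

View pics/w10a.png

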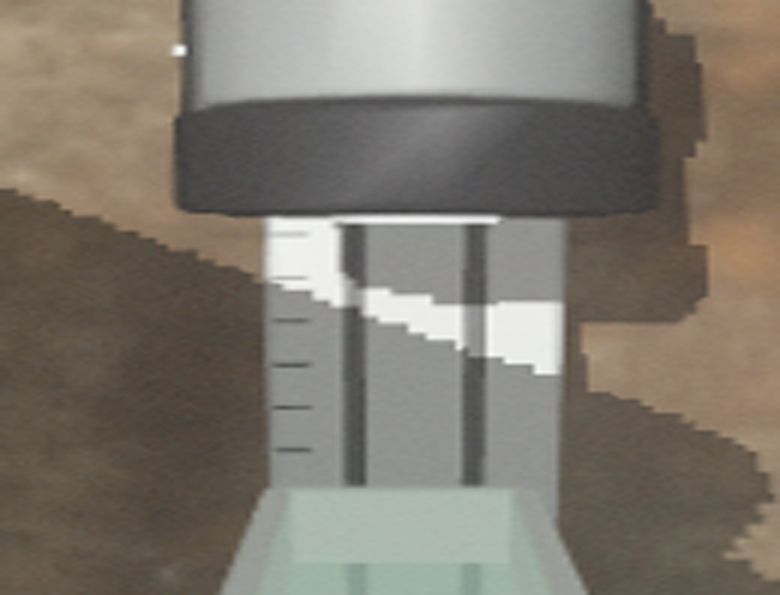

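View pics/w10b.png

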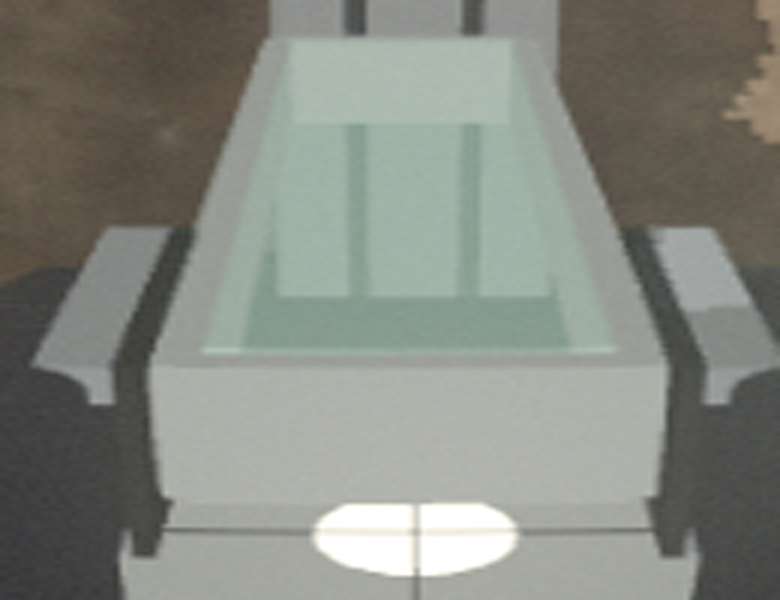

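```bash
python3 - <<'E'
from h import *
w=vision.snapshot("wrist");s=vision.snapshot("scene")
def f(uv,z):
    K=w["intrinsics"];uv=(215+uv[0]/6-.4,uv[1]-.4);d=np.array([(uv[0]-K[0,2])/K[0,0],(uv[1]-K[1,2])/K[1,1]]);r=np.hypot(*d)
    v=w["R"].T@np.r_[d/r*np.sin(r),np.cos(r)];c=-w["R"].T@w["t"];return c+v*(z-c[2])/v[2]
ax=lambda p:(p[0]-(.4976+.0272*p[1]))*1000
z0=manip.sense()["tcp_pos"][2]-.0913
print("bottom z",z0)
for n,l,r,row,z in [("bezel front",176,660,60+205/3.5,.1),("rail",267,562,60+300/3.5,.032),("rail2",270,557,190+10/4,.032),("glass bottom",267,543,190+38/4,z0),("glass top +y",150,668,190+365/4,z0+.125),("glass top -y",165,657,190+498/4,z0+.125)]:
    a=f((l,row),z);b=f((r,row),z);m=(a+b)/2;print(n,m.round(4),"width",round(1000*np.linalg.norm(a-b),1),"off axis mm",ax(m).round(2))
E
```

```text
bottom z 0.05701221396146107
bezel front [ 0.4968 -0.0064  0.1   ] width 47.0 off axis mm -0.58
rail [ 0.4962 -0.0288  0.032 ] width 39.2 off axis mm -0.66
rail2 [ 0.4951 -0.0672  0.032 ] width 39.2 off axis mm -0.66
glass bottom [ 0.494  -0.0665  0.057 ] width 34.3 off axis mm -1.78
glass top +y [ 0.4945 -0.066   0.182 ] width 33.0 off axis mm -1.29
glass top -y [ 0.4943 -0.0816  0.182 ] width 33.1 off axis mm -1.11
```

```bash
python3 -m crank '[{"grip":0.8,"offset":[0,0,0],"angular":[0,0,0]},{"grip":0.8,"offset":[0,0,0],"angular":[0,0,0]},{"grip":0.8,"offset":[0,0,0],"angular":[0,0,0]},{"grip":0.8,"offset":[0,0,0],"angular":[0,0,0]},{"grip":0.8,"offset":[0,0,0],"angular":[0,0,0]},{"grip":0.8,"offset":[0,0,0],"angular":[0,0,0]}]'; python3 -c "
from station import manip
s=manip.sense();print(s['tcp_pos'],abs(s['qd']).max(),s['force'],s['finger_gap']);print(manip.sign_off())"
```

```text
t: 12.95
tcp_pos: [0.4941, -0.075, 0.1483]
tool_rot: [0.716, 0.698, 0.0, 0.0]
force: [-0.5, -0.1, -2.2]
finger_gap: 0.395
[ 0.49409387 -0.07495624  0.14832726] 0.0018307506120911912 [-0.46754604 -0.09021197 -2.1802201 ] 0.39525621226789365
the job is handed in; nothing more can be done
None
```

I slid the lamp about 68 mm along its rail to the index mark nearer the screen. I then gripped the tall glass by its frosted edges and drew it straight up out of the rack. It went over the screen and was held upright in the beam when I handed the job in, at about 13 s on the robot's clock.

My last checks showed:
- **Lamp:** the views disagreed slightly on where the white line stands against the mark. The wrist and top views put it within about 1.5 mm, while the scene view put it about 2 mm off. All are inside the 6 mm allowed.
- **Glass position:** it sits about 1 mm sideways of the rail's middle line. The window point is at about 99 mm height and within about 2 mm of the midpoint along the beam.
- **Attitude and grip:** the tool was square to the rail within about 0.1°. The arm was essentially still and the gripper opening of about 33 mm matched the glass width. The wrist force was about 2 N, roughly the weight of the glass, so nothing else was being touched.
- **Bystanders:** the short glass and the loose things looked undisturbed in the pictures, though I did not measure their positions again.

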